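Feel for the cap on the hand crimping press and note the lever's travel

ROBOT

A 7-joint arm with a two-finger parallel gripper is mounted at the origin on a cart in front of the work surface, level with it; the furniture and walls round the work are solid. World frame = base frame: x ahead of the robot, y to its left, z up, the work surface at z = 0. Lengths are in m, angles in rad, forces in N, time in s.
With the tool pointing down it reaches from about 0.35 to 0.9 m from the base axis. Payload 19.9 kg.
Tool frame: the origin (TCP) lies between the finger pads; the fingertips stand 8 mm ahead of it and the grasp point (between the pads) lies 11 mm behind it; z points along the fingers, y is the line along which they close (so a half turn about z gives the same grasp; the last joint's range is limited). The gripper opens to 94 mm and grips with 3 to 60 N. Pads are 16 mm wide; open, the fingers measure 119 mm over their backs; the gripper's body (75 mm by 177 mm) begins 78 mm behind the grasp point.
Start: joints at [-1.266, 0.417, -0.01, 1.614, 0.005, 1.111, -0.053], TCP at [0.212, 0.588, 0.213] pointing down, gripper open.
Joint ranges: [-2.81, 2.81], [-0.39, 2.02], [-1.27, 1.25], [0.06, 2.57], [-1.19, 4.33], [0.19, 2], [-2.82, 2.82]. Speed limits (rad/s): [1.89, 1.89, 2.39, 2.39, 3.01, 3.01, 3.01].

INTERFACE

Orientations are given as a rotation vector (axis times angle).
In Python, from workcell import sense, grab_frame, camera_params, sign_off, masks_of, pinpoint gives the robot as it stands.
- The arm moves only by the shell command python3 -m pendant 'ROWS'. ROWS is a JSON object of lists of equal length, an entry for each row: "slide": the shift along the world's x, y, z in units of 25 mm (1.0 is 25 mm), a list of three; "twist": the turn, a rotation vector about the world's x, y, z in units of 6 degrees (1.0 is 6 degrees), a list of three; "gripper": the opening, from 0 (shut) to 1 (fully open). A call has exactly 8 rows; each row is the pose to reach, as a shift and turn from the pose commanded when the call began; what a row does not reach only later rows make up. A row lasts 1/10 s, in which the tool goes at most 50 mm and 8.59 degrees, less where a joint would pass 70% of its speed; a pose out of reach is approached as far as the arm can. A call with a gripper value outside its range is refused whole. The fingers move at their own pace and stop on an object; the grip force is fixed at half the most. Time passes only in rows, so rows that repeat a pose let the fingers close, or fill a call up. It gives the time, the measured TCP pose, the force, the opening and the grip force at its end, in the units of the state.
- sense(): the state, without advancing time (a new reading comes with each control period).
- grab_frame(name): name is "scene" or "top" or "wrist"; returns the picture (384x512x3 uint8, red, green, blue); there is no depth.
- camera_params(name): a dict with "intrinsics" (3x3 intrinsics, pixels), "dist" ([k1, k2, p1, p2, k3] as OpenCV has them; the pictures are not rectified), "eye" and "orientation" of the camera in the world; the wrist camera has in their place "hand_eye" (4x4, takes a point from camera to tool coordinates, whose origin is the TCP and whose axes are the flange's). Camera axes: x right, y down, z forward; pixel columns grow to the right and rows downward; lengths in m; the calibration is good to about 2 mm. A picture is of the moment at which its call begins: read the wrist's pose just before it. camera_params takes no time and is no camera call.
- sign_off(): hands the job in; it is judged then, once.
Trained networks look in the newest picture that a camera, given by its name, has taken for a name from the list of things; names that differ only in an ending like _2 or _b are one class to them, and where a whole thing is asked for, a point or a joint stands for the part that bears it (a point fixed in the world has none). Each returns a list of dicts, best first, with "p" (0 to 1); they miss things now and then, are a little off and sometimes report something else, mostly with a low value. They report only what shows in the picture. A call takes as long as a camera call.
- masks_of(thing, camera): "region" (384x512 bool, what is visible of it) and "extent" ([centre column, centre row, width, height] in pixels, round what is visible of it).
- pinpoint(thing, camera): "position" ([column, row] in pixels: a listed point, or the origin of a listed thing).
The state is a dict: "time_s": time; "joints": joint angles; "joint_velocities": joint speeds; "tau": joint torques, N m; "tool_pos": TCP position; "tcp_rot": TCP orientation; "contact_force": force on the tool from outside, world axes, zero at the start; "ft_torque": the same for the moment, N m; "width": finger opening in m; "grip_force": force on a finger pad.
Only numpy, scipy, OpenCV 4.12 (cv2) and the standard library are available. Lean on these libraries where they do the work, as an engineer would, in place of code of your own. Each camera call takes 0.05 s, during which the arm holds its last target. There are 200 camera calls.

TASK

Check the cap height in the hand crimping press: press the red lever paddle down slowly until the light travel ends and it turns clearly firm (about 10 N), hold it there for a moment without forcing it (more than 20 N crushes the cap), and let the lever come all the way up again. Then note the travel: slide the yellow marker on the gauge until its index is level with the red telltale line, and let go. Leave the vials and bottles standing where they are.

Things in the scene. Friction and masses are not known exactly. Their poses are not given: they have to be found in the camera images.
- press: grey hand crimping press, fixed to the bench; base plate 190 x 110 x 15 mm, origin at the centre of its underside, x from the paddle to the column, y to its left, z up. The column (210 mm high, at x = +70 mm) carries the lever; an amber vial stands under the aluminium bell (x = -20 mm), its cap hidden in the bell. A black travel gauge stands at its right (-y) side.
- lever: the press's lever: a steel bar with a red paddle (52 mm long, 48 mm wide, 14 mm thick, ribbed top) at its end, 160 mm from the hinge; origin on the hinge, at press x = +70 mm, 190 mm above the bench. Fully up it rises 0.30 rad above level towards the paddle. A spring (2 to 4 N at the paddle) brings it back up by itself.
- paddle_top (a point): centre of the red paddle's top face, where to press; 244 mm above the bench when the lever is fully up. It goes down nearly straight, on an arc about the hinge. Somewhere unseen, 15 to 70 mm down, the ram meets the cap: from there the push rises about 2 N for each further mm at the paddle. Over 20 N crushes the cap.
- telltale_mark (a point): middle of the red telltale line, 13 mm long (press x), 4 mm wide, flush in the black slot on the gauge, out of the fingers' reach. The lever pushes it along the press's -y, 1 mm for each mm of paddle travel, and it stays at the farthest travel reached when the lever goes back. Axes as the press's.
- telltale (a joint): telltale reading in m, 0 at the scale's zero, growing along the press's -y.
- gauge_zero (a point): zero of the gauge's scale, on the marker's track, on the gauge's top face 40 mm above the bench; at press x = -73 mm, y = -115 mm. The scale runs 100 mm along the press's -y. The black gauge is 66 mm (x) by 135 mm (y), centred at press x = -60 mm, y = -165 mm.
- marker_tab (a point): centre of the upright tab of the yellow marker on the gauge, 66 mm above the bench, in line with its index: tab 12 mm (press y) x 22 mm (press x), from 47 to 81 mm above the bench. It slides along press y only, with 1.5 N of friction, and stays where it is left. It is level with the telltale (24 mm away in press x) when their press y are equal. Axes as the press's.
- marker (a joint): marker reading in m on the same scale (0 at zero, growing along the press's -y), -0.003 to 0.102.
- waiting_vial_mid (a point): middle of a loose amber vial, 39 mm across and 77 mm high, standing behind the gauge.
- blue_vial_1_mid (a point): middle of a loose white vial with blue cap, 31 mm across and 56 mm high, right of the press.
- blue_vial_2_mid (a point): middle of a loose white vial with blue cap, 30 mm across and 58 mm high, right of the press. Some 60 to 90 mm farther right stands the hood's side wall (y about -0.30 m, reaching forward to x about 0.45 m near the bench, leaning back above): swing the arm in front of it.
- saline_bottle_mid (a point): middle of a loose white plastic bottle, 54 x 78 x 124 mm, left of the press.

How it is judged:
By the outcome, as a careful person would: the job done as asked, in the order asked, and still so for the second after the job is handed in, with the robot touching nothing.
It also fails if it takes over 58 s, if anything falls off the work surface, if the arm or the gripper's body presses on something with over 40 N, if the wrist force passes 120 N, or if a joint passes its speed limit or range.

## Working session

There is one attempt and no reset: what is moved stays moved. The work goes in short steps, Python scripts to look and compute and a shell command to move; the robot and the scene stay as the last step left them, time stands still between calls to the robot, and variables do not carry over. Pictures are saved under pics/ and viewed, at most 10 in all, crops included, and the job is handed in when it is done.

```bash
mkdir -p pics; ls
python3 - <<'E'
from workcell import *
import cv2,numpy as np
s=sense(); print({k:np.round(v,3).tolist() for k,v in s.items()})
for c in ("scene","top"):
    im=grab_frame(c); cv2.imwrite(f"pics/{c}0.png",im[:,:,::-1])
    p=camera_params(c); print(c,{k:np.round(v,4).tolist() for k,v in p.items()})
    for t in ("press","lever","paddle_top","telltale_mark","gauge_zero","marker_tab","waiting_vial_mid","blue_vial_1_mid","saline_bottle_mid"):
        print(t,[(np.round(r["position"],1).tolist(),round(r["p"],2)) for r in pinpoint(t,c)[:3]])
print(camera_params("wrist"), sense()["time_s"])
E
```

```text
pics
{'time_s': 0.0, 'joints': [-1.266, 0.418, -0.01, 1.614, 0.005, 1.111, -0.053], 'joint_velocities': [-0.001, -0.0, 0.0, 0.001, 0.0, 0.002, 0.0], 'tau': [-0.003, -85.125, 0.637, -42.599, -0.049, 0.019, 0.0], 'tool_pos': [0.212, 0.587, 0.213], 'tcp_rot': [-0.542, -3.094, 0.002], 'contact_force': [-0.281, -0.571, 0.165], 'ft_torque': [0.023, 0.005, 0.015], 'grip_force': 0.0, 'width': 0.094}
scene {'intrinsics': [[387.5337, 0.0, 256.121], [0.0, 387.5337, 192.0481], [0.0, 0.0, 1.0]], 'dist': [-0.1139, 0.0, 0.0, 0.0, 0.0], 'eye': [0.1098, -0.5798, 0.7428], 'orientation': [-2.0839, 0.7224, -0.3614]}
press [([247.3, 238.0], 0.66)]
lever [([264.6, 171.3], 0.77)]
paddle_top [([221.6, 175.8], 0.91), ([248.0, 239.7], 0.52)]
telltale_mark []
gauge_zero [([255.0, 257.8], 0.84)]
marker_tab [([278.7, 272.3], 0.71)]
waiting_vial_mid [([299.7, 248.6], 0.71)]
blue_vial_1_mid []
saline_bottle_mid [([172.2, 182.3], 0.56)]
top {'intrinsics': [[431.6777, 0.0, 247.9894], [0.0, 431.6777, 194.8248], [0.0, 0.0, 1.0]], 'dist': [-0.0324, 0.0, 0.0, 0.0, 0.0], 'eye': [0.4355, 0.0048, 1.2816], 'orientation': [-
[... 296 characters left out ...]
0.31)]
blue_vial_1_mid [([357.3, 188.4], 0.42)]
saline_bottle_mid [([143.6, 228.3], 0.72)]
{'intrinsics': array([[279.82740321,   0.        , 251.20622212],
       [  0.        , 279.82740321, 188.3545027 ],
       [  0.        ,   0.        ,   1.        ]]), 'dist': array([-0.04717006,  0.        ,  0.        ,  0.        ,  0.        ]), 'hand_eye': array([[ 1.49177245e-03, -9.70218402e-01, -2.42227221e-01,
         6.96551714e-02],
       [ 9.99998550e-01,  1.24851862e-03,  1.15773340e-03,
        -6.17681976e-04],
       [-8.20829049e-04, -2.42228597e-01,  9.70218858e-01,
        -1.71319563e-01],
       [ 0.00000000e+00,  0.00000000e+00,  0.00000000e+00,
         1.00000000e+00]])} 1.0
```

```bash
cat > h.py <<'E'
from workcell import *
import cv2,numpy as np
from scipy.spatial.transform import Rotation as R
def cam(c,s=None):
    p=camera_params(c)
    if c=="wrist":
        s=s or sense(); T=np.eye(4); T[:3,:3]=R.from_rotvec(s["tcp_rot"]).as_matrix(); T[:3,3]=s["tool_pos"]
        T=T@p["hand_eye"]; return p,T[:3,:3],T[:3,3]
    return p,R.from_rotvec(p["orientation"]).as_matrix(),np.array(p["eye"])
def ray(c,px,s=None):
    p,M,e=cam(c,s); u=cv2.undistortPoints(np.array([[px]],float),p["intrinsics"],p["dist"])[0,0]
    d=M@[u[0],u[1],1]; return e,d/np.linalg.norm(d)
def atz(c,px,z,s=None):
    e,d=ray(c,px,s); return e+d*(z-e[2])/d[2]
def tri(*rs):
    A=sum(np.eye(3)-np.outer(d,d) for e,d in rs); b=sum((np.eye(3)-np.outer(d,d))@e for e,d in rs)
    return np.linalg.solve(A,b)
def proj(c,X,s=None):
    p,M,e=cam(c,s); return cv2.projectPoints((M.T@(np.array(X)-e)).reshape(1,3),np.zeros(3),np.zeros(3),p["intrinsics"],p["dist"])[0][0,0]
E
python3 - <<'E'
from h import *
for n,a,b,z in (("press",(247.3,238),(242,193.3),0),("paddle",(221.6,175.8),(240.4,217.4),.244),("zero",(255,257.8),(285.5,216),.04),("marker",(278.7,272.3),(318.6,212),.066),("wait",(299.7,248.6),(293.5,169.2),.038)):
    print(n,tri(ray("scene",a),ray("top",b)).round(3),atz("scene",a,z).round(3),atz("top",b,z).round(3))
for c in ("scene","top"):
    im=cv2.imread(f"pics/{c}0.png"); x=130 if c=="scene" else 120
    cv2.imwrite(f"pics/{c}0c.png",cv2.resize(im[120:320,x:x+266],None,fx=3,fy=3,interpolation=cv2.INTER_CUBIC))
E
```

```text
press [ 0.605  0.111 -0.017] [0.594 0.096 0.   ] [0.603 0.109 0.   ]
paddle [0.516 0.092 0.244] [0.52  0.09  0.244] [0.513 0.094 0.244]
zero [ 0.53  -0.019  0.049] [ 0.538 -0.013  0.04 ] [ 0.529 -0.018  0.04 ]
marker [ 0.535 -0.11   0.069] [ 0.536 -0.107  0.066] [ 0.537 -0.111  0.066]
wait [ 0.667 -0.045  0.019] [ 0.652 -0.058  0.038] [ 0.665 -0.045  0.038]
```

View pics/scene0c.png

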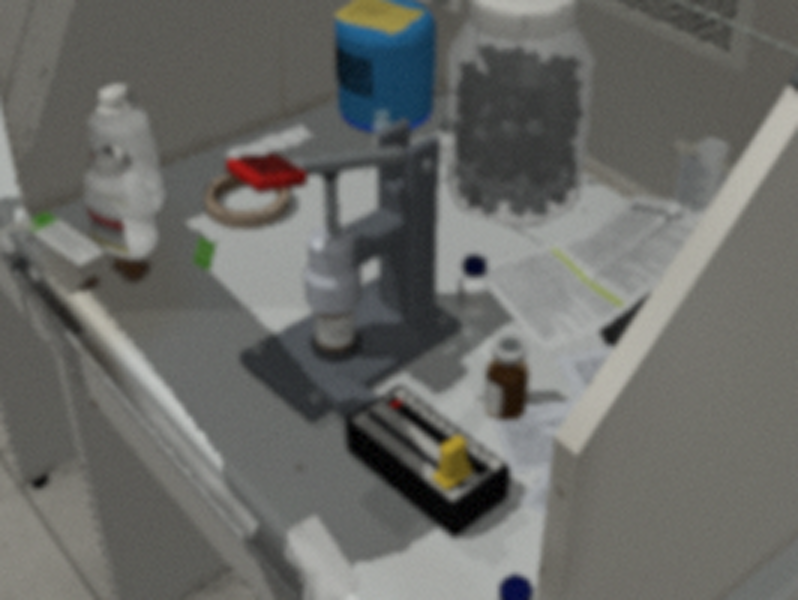

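View pics/top0c.png

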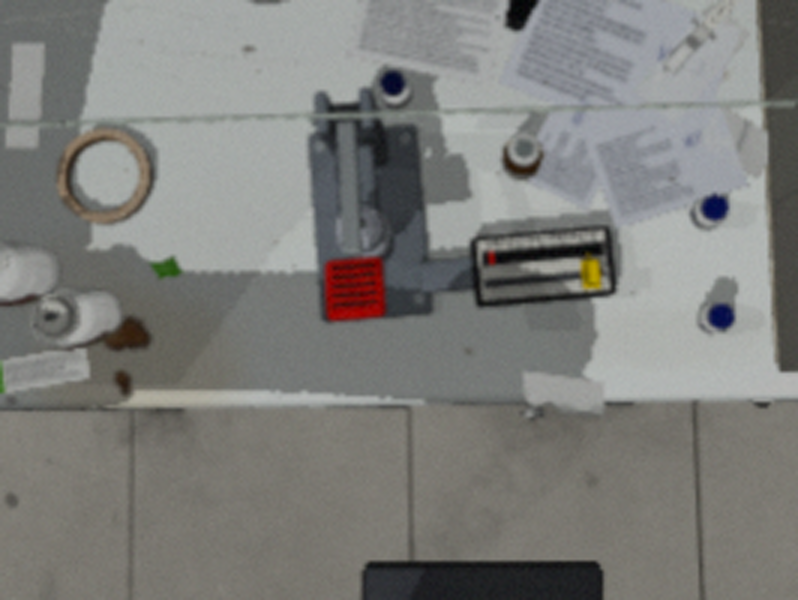

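Run:
```python
from h import *
g=[atz("top",(120+a/3,120+b/3),.04)[:2] for a,b in ((474,240),(608,228),(613,293),(480,305))]
g=np.array(g); print("gauge",g.round(4).tolist(), "ctr",g.mean(0))
v=(g[0]-g[1])+(g[3]-g[2]); yaw=np.arctan2(-v[0],v[1]); print("yaw",np.degrees(yaw))
p=[atz("top",(120+a/3,120+b/3),.244)[:2] for a,b in ((327,262),(381,259),(384,317),(329,320))]; p=np.array(p); print("paddle",p.mean(0),p.round(3).tolist())
c,s=np.cos(yaw),np.sin(yaw); M=np.array([[c,-s],[s,c]])
o=g.mean(0)-M@[-.06,-.165]; print("press from gauge",o)
print("from paddle",p.mean(0)-M@[.07-.153-.016*.0,0])
for n,q in (("zero",(-.073,-.115)),("paddle",(-.083,0)),("tellt",(-.049,-.115))):print(n,o+M@q)
# sash line
n=np.cross(ray("top",(120,162))[1],ray("top",(386,154))[1]); e0=cam("top")[2]
for px in ((360,120),(397,137)):
    e,d=ray("scene",px); print("sash",(e+d*(n@(e0-e))/(n@d)).round(3))
```

```text
gauge [[0.5759, 0.002], [0.5845, -0.1263], [0.5221, -0.1287], [0.5132, -0.0022]] ctr [ 0.54892584 -0.06379942]
yaw 3.9231828760656846
paddle [0.51497819 0.09890632] [[0.538, 0.122], [0.539, 0.078], [0.492, 0.076], [0.491, 0.12]]
press from gauge [0.59749611 0.10491907]
from paddle [0.59778369 0.1045851 ]
zero [ 0.53253535 -0.01480603]
paddle [0.51469061 0.0992403 ]
tellt [ 0.55647911 -0.01316398]
sash [ 0.609 -0.216  0.472]
sash [ 0.61  -0.291  0.47 ]
```

```bash
python3 -m pendant '{"slide":[[0.7,-1.2,0.4],[1.4,-2.4,0.8],[2.1,-3.6,1.2],[2.9,-4.8,1.6],[3.7,-6.0,2.0],[4.5,-7.3,2.4],[5.2,-8.6,2.7],[6.0,-9.8,2.9]],"twist":[[0,0,0.25],[0,0,0.5],[0,0,0.75],[0,0,1],[0,0,1.25],[0,0,1.5],[0,0,1.75],[0,0,2]],"gripper":[0,0,0,0,0,0,0,0]}'
```

```text
time_s: 1.8
tool_pos: [0.363, 0.3414, 0.2867]
tcp_rot: [0.214, 3.134, 0.001]
contact_force: [0.9, 0.3, 0.2]
width: 0.0334
grip_force: 0.0
```

```bash
python3 -m pendant '{"slide":[[0.8,-1.3,0],[1.6,-2.6,0],[2.4,-3.9,0],[3.2,-5.2,0],[4.0,-6.5,0],[4.8,-7.8,0],[5.5,-9.0,0],[6.0,-9.7,-0.1]],"twist":[[0,0,0.25],[0,0,0.5],[0,0,0.75],[0,0,1],[0,0,1.25],[0,0,1.5],[0,0,1.75],[0,0,1.95]],"gripper":[0,0,0,0,0,0,0,0]}'
python3 - <<'E'
from h import *
s=sense(); im=grab_frame("wrist"); cv2.imwrite("pics/w1.png",im[:,:,::-1])
print(s["tool_pos"],s["tcp_rot"],s["contact_force"],s["width"])
for t in ("paddle_top","marker_tab","gauge_zero","telltale_mark"):
    for r in pinpoint(t,"wrist")[:2]: print(t,r)
r=pinpoint("paddle_top","wrist")
if r: print(atz("wrist",r[0]["position"],.244,s))
E
```

```text
time_s: 2.6
tool_pos: [0.5134, 0.0977, 0.2838]
tcp_rot: [-0.103, 3.139, -0.0]
contact_force: [0.2, -0.4, 0.3]
width: 0.0003
grip_force: 0.0
[0.51344803 0.09770985 0.28384851] [-1.03127870e-01  3.13890968e+00 -3.74213277e-04] [ 0.21160378 -0.40754576  0.3126279 ] 0.0002820163998066762
paddle_top {'position': [253.5, 215.3], 'p': 0.56}
marker_tab {'position': [105.4, 176.5], 'p': 0.84}
gauge_zero {'position': [176.5, 172.6], 'p': 0.92}
telltale_mark {'position': [178.5, 193.7], 'p': 0.39}
[0.51839509 0.0994309  0.244     ]
```

View pics/w1.png

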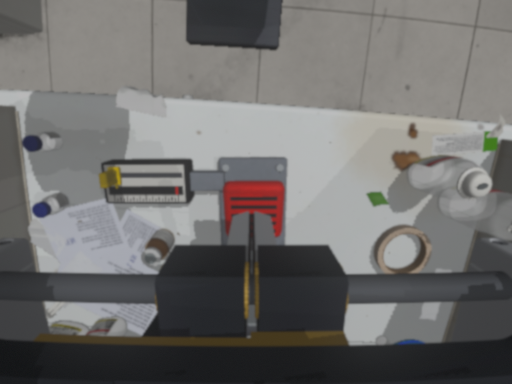

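```bash
python3 -m pendant '{"slide":[[0,0.02,-0.4],[0,0.04,-0.7],[0,0.04,-0.9],[0,0.04,-1.1],[0,0.04,-1.2],[0,0.04,-1.3],[0,0.04,-1.4],[0,0.04,-1.5]],"twist":[[0,0,0],[0,0,0],[0,0,0],[0,0,0],[0,0,0],[0,0,0],[0,0,0],[0,0,0]],"gripper":[0,0,0,0,0,0,0,0]}'
```

```text
time_s: 3.7
tool_pos: [0.5125, 0.1013, 0.2459]
tcp_rot: [-0.105, 3.14, 0.0]
contact_force: [-0.9, -0.1, 2.7]
width: 0.0004
grip_force: 1.2
```

```bash
Z='"twist":[[0,0,0],[0,0,0],[0,0,0],[0,0,0],[0,0,0],[0,0,0],[0,0,0],[0,0,0]],"gripper":[0,0,0,0,0,0,0,0]}'; python3 -m pendant '{"slide":[[-0.01,0,-0.05],[-0.02,0,-0.1],[-0.03,0,-0.15],[-0.04,0,-0.2],[-0.05,0,-0.24],[-0.06,0,-0.28],[-0.06,0,-0.3],[-0.06,0,-0.3]],"twist":[[0,0,0],[0,0,0],[0,0,0],[0,0,0],[0,0,0],[0,0,0],[0,0,0],[0,0,0]],"gripper":[0,0,0,0,0,0,0,0]}'
```

```text
time_s: 4.5
tool_pos: [0.5109, 0.1013, 0.2384]
tcp_rot: [0.105, -3.14, 0.0]
contact_force: [-0.8, 0.0, 3.3]
width: 0.0005
grip_force: 1.0
```

```bash
python3 -m pendant '{"slide":[[-0.01,0,-0.04],[-0.01,0,-0.07],[-0.02,0,-0.1],[-0.03,0,-0.13],[-0.03,0,-0.16],[-0.04,0,-0.18],[-0.04,0,-0.2],[-0.04,0,-0.2]],"twist":[[0,0,0],[0,0,0],[0,0,0],[0,0,0],[0,0,0],[0,0,0],[0,0,0],[0,0,0]],"gripper":[0,0,0,0,0,0,0,0]}'
```

```text
time_s: 5.3
tool_pos: [0.5099, 0.1013, 0.2334]
tcp_rot: [0.105, -3.14, 0.0]
contact_force: [-0.2, -0.1, 1.8]
width: 0.0003
grip_force: 1.1
```

```bash
python3 -m pendant '{"slide":[[-0.01,0,-0.04],[-0.01,0,-0.07],[-0.02,0,-0.1],[-0.02,0,-0.13],[-0.03,0,-0.16],[-0.03,0,-0.18],[-0.03,0,-0.2],[-0.03,0,-0.2]],"twist":[[0,0,0],[0,0,0],[0,0,0],[0,0,0],[0,0,0],[0,0,0],[0,0,0],[0,0,0]],"gripper":[0,0,0,0,0,0,0,0]}'
```

```text
time_s: 6.1
tool_pos: [0.5091, 0.1013, 0.2284]
tcp_rot: [0.105, -3.14, 0.0]
contact_force: [-0.9, -0.2, 2.9]
width: 0.0006
grip_force: 1.1
```

```bash
python3 -m pendant '{"slide":[[-0.01,0,-0.04],[-0.01,0,-0.07],[-0.02,0,-0.1],[-0.02,0,-0.13],[-0.03,0,-0.16],[-0.03,0,-0.18],[-0.03,0,-0.2],[-0.03,0,-0.2]],"twist":[[0,0,0],[0,0,0],[0,0,0],[0,0,0],[0,0,0],[0,0,0],[0,0,0],[0,0,0]],"gripper":[0,0,0,0,0,0,0,0]}'
```

```text
time_s: 6.9
tool_pos: [0.5084, 0.1013, 0.2233]
tcp_rot: [0.105, -3.14, 0.0]
contact_force: [-1.6, -1.1, 2.5]
width: 0.0001
grip_force: 1.1
```

```bash
python3 -m pendant '{"slide":[[-0.01,0,-0.04],[-0.01,0,-0.07],[-0.01,0,-0.1],[-0.02,0,-0.13],[-0.02,0,-0.16],[-0.02,0,-0.18],[-0.02,0,-0.2],[-0.02,0,-0.2]],"twist":[[0,0,0],[0,0,0],[0,0,0],[0,0,0],[0,0,0],[0,0,0],[0,0,0],[0,0,0]],"gripper":[0,0,0,0,0,0,0,0]}'
```

```text
time_s: 7.7
tool_pos: [0.5079, 0.1013, 0.2183]
tcp_rot: [0.105, -3.14, 0.0]
contact_force: [-0.9, -0.3, 1.8]
width: 0.0006
grip_force: 1.1
```

```bash
python3 -m pendant '{"slide":[[-0.01,0,-0.04],[-0.01,0,-0.07],[-0.01,0,-0.1],[-0.02,0,-0.13],[-0.02,0,-0.16],[-0.02,0,-0.18],[-0.02,0,-0.2],[-0.02,0,-0.2]],"twist":[[0,0,0],[0,0,0],[0,0,0],[0,0,0],[0,0,0],[0,0,0],[0,0,0],[0,0,0]],"gripper":[0,0,0,0,0,0,0,0]}'
```

```text
time_s: 8.5
tool_pos: [0.5074, 0.1013, 0.2133]
tcp_rot: [0.105, -3.14, 0.0]
contact_force: [-1.6, -0.9, 2.3]
width: 0.0004
grip_force: 1.2
```

```bash
python3 -m pendant '{"slide":[[0,0,-0.04],[-0.01,0,-0.07],[-0.01,0,-0.1],[-0.01,0,-0.13],[-0.01,0,-0.16],[-0.01,0,-0.18],[-0.01,0,-0.2],[-0.01,0,-0.2]],"twist":[[0,0,0],[0,0,0],[0,0,0],[0,0,0],[0,0,0],[0,0,0],[0,0,0],[0,0,0]],"gripper":[0,0,0,0,0,0,0,0]}'
```

```text
time_s: 9.3
tool_pos: [0.5071, 0.1013, 0.2083]
tcp_rot: [0.105, -3.14, 0.0]
contact_force: [-2.2, -0.0, 1.9]
width: 0.0006
grip_force: 1.2
```

```bash
python3 -m pendant '{"slide":[[-0.02,0,-0.04],[-0.04,0,-0.07],[-0.06,0,-0.1],[-0.08,0,-0.13],[-0.1,0,-0.16],[-0.12,0,-0.18],[-0.12,0,-0.2],[-0.12,0,-0.2]],"twist":[[0,0,0],[0,0,0],[0,0,0],[0,0,0],[0,0,0],[0,0,0],[0,0,0],[0,0,0]],"gripper":[0,0,0,0,0,0,0,0]}'
```

```text
time_s: 10.1
tool_pos: [0.5041, 0.1013, 0.2034]
tcp_rot: [0.105, -3.14, 0.0]
contact_force: [0.9, 0.7, 2.4]
width: 0.0003
grip_force: 1.3
```

```bash
python3 -m pendant '{"slide":[[0,0,-0.04],[0,0,-0.07],[0,0,-0.1],[0,0,-0.13],[0,0,-0.16],[0,0,-0.18],[0,0,-0.2],[0,0,-0.2]],"twist":[[0,0,0],[0,0,0],[0,0,0],[0,0,0],[0,0,0],[0,0,0],[0,0,0],[0,0,0]],"gripper":[0,0,0,0,0,0,0,0]}'
```

```text
time_s: 10.9
tool_pos: [0.5041, 0.1013, 0.1984]
tcp_rot: [0.105, -3.14, 0.0]
contact_force: [-0.1, 1.3, 3.4]
width: 0.0003
grip_force: 1.3
```

```bash
python3 -m pendant '{"slide":[[0,0,-0.03],[0,0,-0.06],[0,0,-0.09],[0,0,-0.12],[0,0,-0.14],[0,0,-0.16],[0,0,-0.16],[0,0,-0.16]],"twist":[[0,0,0],[0,0,0],[0,0,0],[0,0,0],[0,0,0],[0,0,0],[0,0,0],[0,0,0]],"gripper":[0,0,0,0,0,0,0,0]}'
```

```text
time_s: 11.7
tool_pos: [0.5042, 0.1013, 0.1946]
tcp_rot: [-0.105, 3.14, 0.0]
contact_force: [-1.2, 1.0, 8.2]
width: 0.0009
grip_force: 3.7
```

```bash
python3 -m pendant '{"slide":[[0,0,-0.01],[0,0,-0.02],[0,0,-0.03],[0,0,-0.04],[0,0,-0.05],[0,0,-0.05],[0,0,-0.05],[0,0,-0.05]],"twist":[[0,0,0],[0,0,0],[0,0,0],[0,0,0],[0,0,0],[0,0,0],[0,0,0],[0,0,0]],"gripper":[0,0,0,0,0,0,0,0]}'; python3 -c "
from workcell import sense
print(sense()['contact_force'])"
```

```text
time_s: 12.5
tool_pos: [0.5043, 0.1013, 0.1935]
tcp_rot: [-0.105, 3.139, 0.0]
contact_force: [-3.4, -0.0, 9.4]
width: 0.0006
grip_force: 4.8
[-3.42934634e+00 -7.55918886e-03  9.41713061e+00]
```

```bash
python3 -m pendant '{"slide":[[0,0,-0.01],[0,0,-0.02],[0,0,-0.02],[0,0,-0.02],[0,0,-0.02],[0,0,-0.02],[0,0,-0.02],[0,0,-0.02]],"twist":[[0,0,0],[0,0,0],[0,0,0],[0,0,0],[0,0,0],[0,0,0],[0,0,0],[0,0,0]],"gripper":[0,0,0,0,0,0,0,0]}'
```

```text
time_s: 13.3
tool_pos: [0.5043, 0.1013, 0.1931]
tcp_rot: [-0.105, 3.139, 0.0]
contact_force: [-2.4, 1.4, 10.2]
width: -0.0001
grip_force: 5.2
```

```bash
python3 -m pendant '{"slide":[[0,0,0],[0,0,0],[0,0,0],[0,0,0],[0,0,0.1],[0,0,0.3],[0,0,0.5],[0,0,0.7]],"twist":[[0,0,0],[0,0,0],[0,0,0],[0,0,0],[0,0,0],[0,0,0],[0,0,0],[0,0,0]],"gripper":[0,0,0,0,0,0,0,0]}'
python3 -m pendant '{"slide":[[0,0,0.4],[0.1,0,0.8],[0.1,0,1.2],[0.1,0,1.6],[0.1,0,2.0],[0,0,2.4],[0,0,2.9],[0,0,3.4]],"twist":[[0,0,0],[0,0,0],[0,0,0],[0,0,0],[0,0,0],[0,0,0],[0,0,0],[0,0,0]],"gripper":[0,0,0,0,0,0,0,0]}'
python3 - <<'E'
from h import *
for c in ("top","wrist"):
    s=sense(); im=grab_frame(c); cv2.imwrite(f"pics/{c}2.png",im[:,:,::-1])
    for t in ("telltale_mark","marker_tab","gauge_zero","paddle_top"):
        for r in pinpoint(t,c)[:1]: print(c,t,r["position"],round(r["p"],2),atz(c,r["position"],{"t":.04,"m":.066,"g":.04,"p":.244}[t[0]],s).round(4))
print(s["tool_pos"],s["tcp_rot"],s["contact_force"])
t=cv2.imread("pics/top2.png")[185:235,265:365]; w=cv2.imread("pics/wrist2.png")[120:240,60:300]
cv2.imwrite("pics/c2.png",np.vstack([cv2.resize(t,(720,240),interpolation=cv2.INTER_CUBIC)[:,:],cv2.resize(w,(720,360),interpolation=cv2.INTER_CUBIC)]))
E
```

```text
time_s: 14.1
tool_pos: [0.5042, 0.1012, 0.2105]
tcp_rot: [-0.105, 3.14, -0.0]
contact_force: [1.3, 0.8, 1.5]
width: 0.0004
grip_force: 0.7
time_s: 14.9
tool_pos: [0.504, 0.1012, 0.2962]
tcp_rot: [0.105, -3.14, 0.0]
contact_force: [-0.0, -0.4, 0.0]
width: 0.0008
grip_force: 0.0
top marker_tab [319.6, 213.5] 0.56 [ 0.5322 -0.1132  0.066 ]
top gauge_zero [285.8, 216.4] 0.94 [ 0.528  -0.0192  0.04  ]
wrist telltale_mark [139.9, 195.8] 0.36 [ 0.5647 -0.0726  0.04  ]
wrist marker_tab [107.3, 181.9] 0.81 [ 0.5387 -0.1108  0.066 ]
wrist gauge_zero [178.6, 180.3] 0.9 [ 0.5352 -0.0107  0.04  ]
wrist paddle_top [247.5, 222.7] 0.76 [0.5197 0.0988 0.244 ]
[0.50399968 0.10126425 0.29482663] [ 1.05016849e-01 -3.13942770e+00  2.83958449e-04] [ 0.01689388  0.71275076 -0.1656744 ]
```

View pics/c2.png

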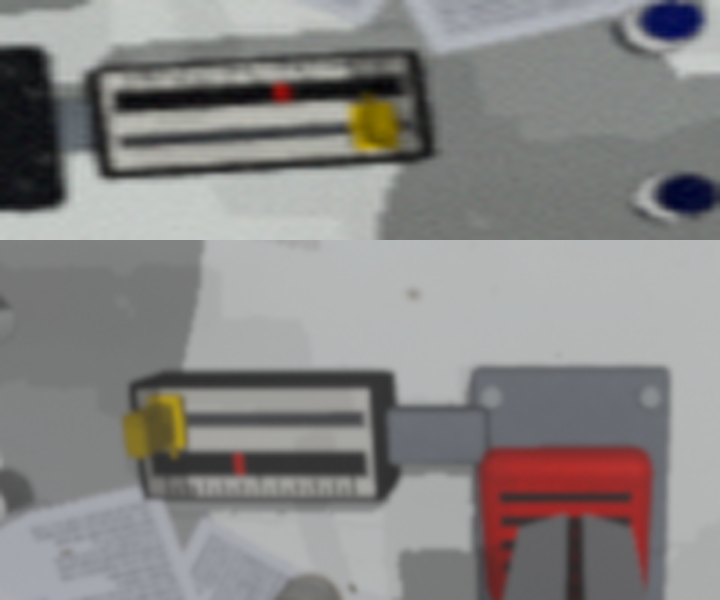

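```bash
python3 -m pendant '{"slide":[[0,-1.2,0],[0,-2.6,0],[0,-4.0,0],[0,-5.4,-0.2],[0,-6.6,-0.8],[0,-7.6,-1.8],[0,-7.8,-2.8],[0,-7.8,-3.8]],"twist":[[0,0,0],[0,0,0],[0,0,0],[0,0,0],[0,0,0],[0,0,0],[0,0,0],[0,0,0]],"gripper":[0,0,0.45,0.45,0.45,0.45,0.45,0.45]}'
cat > look.py <<'E'
from h import *
import sys
tag=sys.argv[1]
def blob(im,lo,hi,box):
    hsv=cv2.cvtColor(im,cv2.COLOR_RGB2HSV); m=cv2.inRange(hsv,lo,hi); k=np.zeros_like(m); x0,y0,x1,y1=box; k[y0:y1,x0:x1]=255
    n,l,st,c=cv2.connectedComponentsWithStats(m&k); return [(st[i].tolist(),c[i].round(1).tolist()) for i in range(1,n) if st[i,4]>8]
for c in ("top","wrist"):
    s=sense(); im=grab_frame(c); cv2.imwrite(f"pics/{c}{tag}.png",im[:,:,::-1])
    box=(265,180,365,240) if c=="top" else (0,0,512,384)
    for st,q in blob(im,(0,140,60),(8,255,255),box): print(c,"red",st,q,atz(c,q,.04,s).round(4))
    for st,q in blob(im,(22,140,60),(34,255,255),box): print(c,"yel",st,q,atz(c,q,.066,s).round(4))
    for t in ("telltale_mark","marker_tab","gauge_zero"):
        for r in pinpoint(t,c)[:1]: print(c,t,np.round(r["position"],1),round(r["p"],2),atz(c,r["position"],.066 if t[0]=="m" else .04,s).round(4))
print(s["tool_pos"],s["tcp_rot"],s["contact_force"],s["width"])
E
python3 look.py 3
```

```text
time_s: 16.2
tool_pos: [0.5039, -0.0951, 0.1992]
tcp_rot: [-0.102, 3.14, -0.001]
contact_force: [0.7, 1.1, -0.6]
width: 0.0419
grip_force: 0.0
top telltale_mark [234.9 157.3] 0.3 [0.7053 0.1256 0.04  ]
top gauge_zero [281.9 216.1] 0.61 [ 0.5291 -0.008   0.04  ]
wrist red [263, 220, 4, 8, 28] [264.7, 223.5] [ 0.5618 -0.073   0.04  ]
wrist yel [231, 196, 15, 30, 380] [237.4, 209.7] [ 0.5371 -0.1077  0.066 ]
wrist telltale_mark [265.8 228.5] 0.57 [ 0.5684 -0.0711  0.04  ]
wrist marker_tab [239.1 212. ] 0.93 [ 0.5398 -0.1056  0.066 ]
wrist gauge_zero [317.4 207.3] 0.8 [ 0.5359 -0.0091  0.04  ]
[ 0.50427387 -0.09367967  0.20065968] [ 1.05054097e-01 -3.13943436e+00  3.60222139e-04] [ 0.09975344 -0.38645341  0.34511473] 0.04206903979413297
```

View pics/wrist3.png

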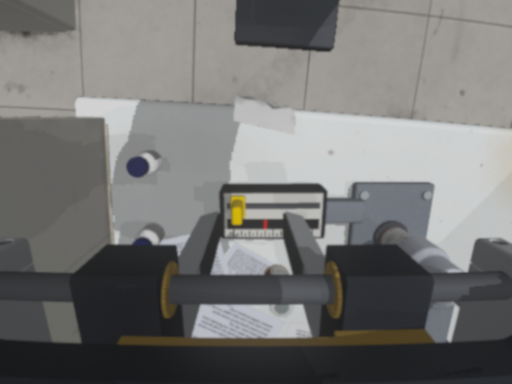

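```bash
python3 -m pendant '{"slide":[[0.7,-0.3,0],[1.4,-0.6,-0.6],[1.4,-0.6,-1.6],[1.4,-0.6,-2.6],[1.4,-0.6,-3.4],[1.4,-0.6,-3.8],[1.4,-0.6,-3.8],[1.4,-0.6,-3.8]],"twist":[[0,0,0],[0,0,0],[0,0,0],[0,0,0],[0,0,0],[0,0,0],[0,0,0],[0,0,0]],"gripper":[0.45,0.45,0.45,0.45,0.45,0.45,0.45,0.45]}'; python3 look.py 4 | grep -v top
python3 - <<'E'
import cv2
w=cv2.imread("pics/wrist4.png")[130:330,130:396]
cv2.imwrite("pics/c4.png",cv2.resize(w,None,fx=3,fy=3,interpolation=cv2.INTER_CUBIC))
E
```

```text
time_s: 17.4
tool_pos: [0.5397, -0.1088, 0.1062]
tcp_rot: [-0.105, 3.139, -0.0]
contact_force: [-0.3, -0.3, 0.5]
width: 0.0424
grip_force: 0.0
wrist yel [242, 187, 21, 42, 751] [252.0, 206.2] [ 0.5372 -0.1087  0.066 ]
wrist telltale_mark [359.4 200.7] 0.32 [ 0.534  -0.0129  0.04  ]
wrist marker_tab [252.  208.3] 0.95 [ 0.5389 -0.1086  0.066 ]
wrist gauge_zero [357.3 200.5] 0.65 [ 0.5339 -0.0148  0.04  ]
[ 0.53966592 -0.10870441  0.10606859] [-1.05192220e-01  3.13839056e+00 -1.30502800e-04] [0.12015561 0.36874633 0.02497209] 0.042030949346631256
```

View pics/c4.png

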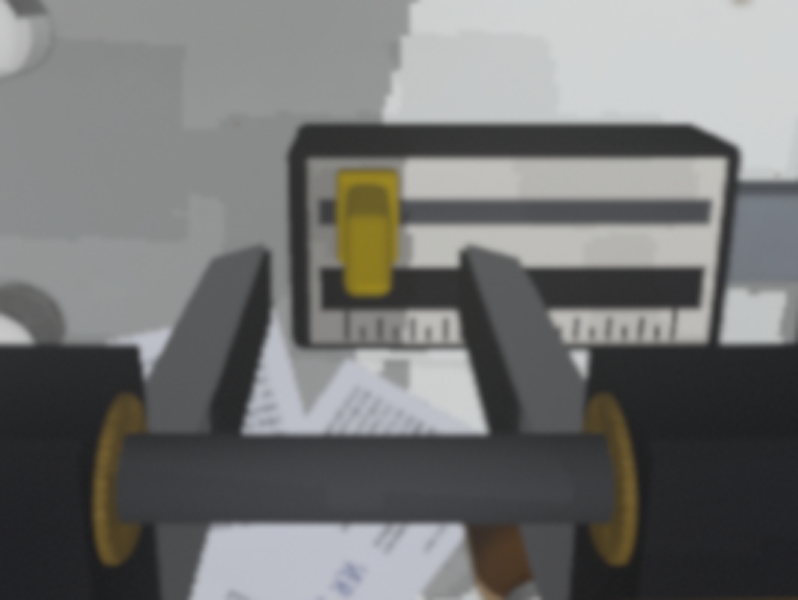

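```bash
python3 -m pendant '{"slide":[[0,0,-0.5],[0,0,-1.0],[0,0,-1.5],[0,0,-1.85],[0,0,-1.85],[0,0,-1.85],[0,0,-1.85],[0,0,-1.85]],"twist":[[0,0,0],[0,0,0],[0,0,0],[0,0,0],[0,0,0],[0,0,0],[0,0,0],[0,0,0]],"gripper":[0.45,0.45,0.45,0.45,0.45,0,0,0]}'
python3 - <<'E'
from h import *
y=np.radians(3.923);M=np.array([[np.cos(y),-np.sin(y)],[np.sin(y),np.cos(y)]]);o=np.array([.5976,.1048])
for p in ((.5618,-.073),(.5684,-.0711),(.5647,-.0726),(.539,-.1086),(.5397,-.1088)): print(M.T@(np.array(p)-o))
im=cv2.imread("pics/wrist2.png");
E
```

```text
time_s: 18.6
tool_pos: [0.5395, -0.1087, 0.0594]
tcp_rot: [-0.105, 3.139, -0.0]
contact_force: [-0.5, 0.1, 0.0]
width: 0.0216
grip_force: 0.0
[-0.04788044 -0.17493411]
[-0.04116592 -0.17349011]
[-0.04495987 -0.17473345]
[-0.07306262 -0.20889082]
[-0.07237795 -0.20913824]
```

```bash
python3 -m pendant '{"slide":[[0,0,0],[0,0,0],[0,0,0],[-0.02,0.3,0],[-0.04,0.65,0],[-0.07,1.0,0],[-0.09,1.3,0],[-0.09,1.38,0]],"twist":[[0,0,0],[0,0,0],[0,0,0],[0,0,0],[0,0,0],[0,0,0],[0,0,0],[0,0,0]],"gripper":[0,0,0,0,0,0,0,0]}'
```

```text
time_s: 19.4
tool_pos: [0.537, -0.073, 0.0592]
tcp_rot: [-0.107, 3.139, 0.0]
contact_force: [-1.9, -1.6, 7.2]
width: 0.0115
grip_force: 30.0
```

```bash
python3 -m pendant '{"slide":[[0,0,0],[0,0,0],[0,0,0],[0,0,0],[0,0,0],[0,0,0.6],[0,0,1.6],[0,0,2.6]],"twist":[[0,0,0],[0,0,0],[0,0,0],[0,0,0],[0,0,0],[0,0,0],[0,0,0],[0,0,0]],"gripper":[0,0.45,0.45,0.45,0.45,0.45,0.45,0.45]}'; python3 -m pendant '{"slide":[[-0.3,0,0.4],[-0.8,0,0.6],[-1.4,0,0.8],[-2,0,0.8],[-2.4,0,0.8],[-2.4,0,0.8],[-2.4,0,0.8],[-2.4,0,0.8]],"twist":[[0,0,0],[0,0,0],[0,0,0],[0,0,0],[0,0,0],[0,0,0],[0,0,0],[0,0,0]],"gripper":[0.8,0.8,0.8,0.8,0.8,0.8,0.8,0.8]}'; python3 look.py 5
python3 - <<'E'
import cv2
w=cv2.imread("pics/wrist5.png")[160:320,180:393]
cv2.imwrite("pics/c5.png",cv2.resize(w,None,fx=3.7,fy=3.7,interpolation=cv2.INTER_CUBIC))
E
```

```text
time_s: 20.2
tool_pos: [0.5367, -0.0744, 0.1255]
tcp_rot: [0.104, -3.14, 0.0]
contact_force: [-0.2, -0.4, 0.2]
width: 0.0424
grip_force: 0.0
time_s: 21.0
tool_pos: [0.4773, -0.0742, 0.1438]
tcp_rot: [-0.105, 3.14, -0.0]
contact_force: [-0.5, -0.4, -0.3]
width: 0.0752
grip_force: 0.0
top marker_tab [239.6 212.6] 0.57 [0.5395 0.1115 0.066 ]
top gauge_zero [281.9 217.6] 0.87 [ 0.5248 -0.0079  0.04  ]
wrist yel [241, 235, 17, 37, 538] [248.6, 251.8] [ 0.5333 -0.0734  0.066 ]
wrist telltale_mark [381.8 282.7] 0.5 [0.5752 0.0795 0.04  ]
wrist marker_tab [247.2 255.8] 0.87 [ 0.5377 -0.0745  0.066 ]
wrist gauge_zero [304.5 245.5] 0.68 [ 0.5351 -0.0134  0.04  ]
[ 0.47710387 -0.07426038  0.14377475] [ 1.04975051e-01 -3.13964753e+00  3.73389051e-04] [ 0.17134899 -0.30089346  0.52501956] 0.07531717017400653
```

View pics/c5.png

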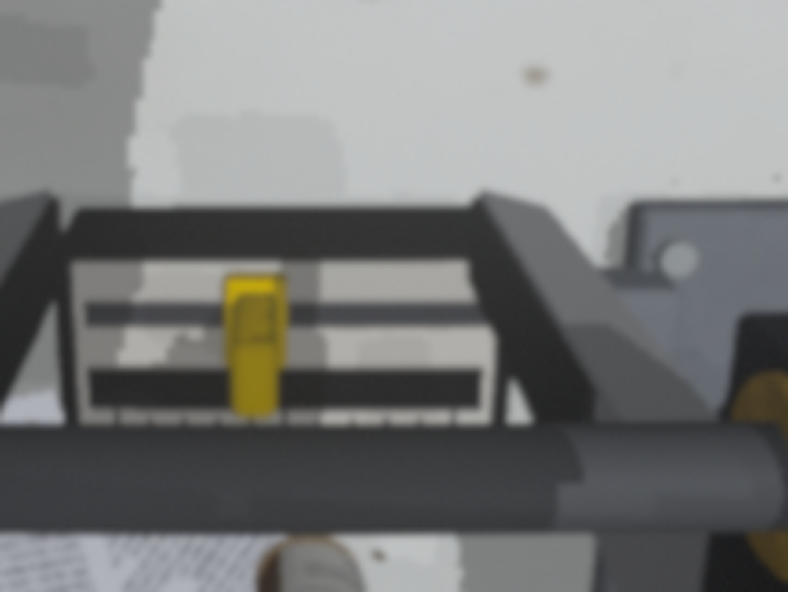

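```bash
python3 -m pendant '{"slide":[[0,0,0.8],[0,0,1.8],[0,0.4,2.3],[0,1.2,2.3],[0.1,2.2,2.3],[0.2,3.2,2.3],[0.3,3.8,2.3],[0.3,3.8,2.3]],"twist":[[0,0,0],[0,0,0],[0,0,0],[0,0,0],[0,0,0],[0,0,0],[0,0,0],[0,0,0]],"gripper":[0.4,0,0,0,0,0,0,0]}';  python3 look.py 6
python3 - <<'E'
import cv2
w=cv2.imread("pics/wrist6.png")[180:280,100:260]
cv2.imwrite("pics/c6.png",cv2.resize(w,None,fx=5,fy=5,interpolation=cv2.INTER_CUBIC))
E
```

```text
time_s: 22.2
tool_pos: [0.4846, 0.0227, 0.2013]
tcp_rot: [-0.11, 3.14, 0.0]
contact_force: [0.4, -1.5, 0.3]
width: 0.0143
grip_force: 0.0
wrist red [173, 231, 5, 6, 24] [175.3, 233.5] [ 0.5637 -0.0729  0.04  ]
wrist red [345, 302, 93, 44, 2351] [384.1, 323.7] [0.6841 0.2235 0.04  ]
wrist yel [161, 206, 21, 30, 458] [170.9, 220.0] [ 0.5354 -0.0712  0.066 ]
wrist telltale_mark [176.3 234.8] 0.45 [ 0.5654 -0.0716  0.04  ]
wrist marker_tab [169.  221.5] 0.77 [ 0.5374 -0.0734  0.066 ]
wrist gauge_zero [222.9 215.3] 0.74 [ 0.5348 -0.0128  0.04  ]
[0.48432128 0.01982348 0.20143039] [-1.03190490e-01  3.13989306e+00 -3.97875231e-04] [-0.68971907 -0.06397554 -0.05496542] 0.000573855266091724
```

View pics/c6.png

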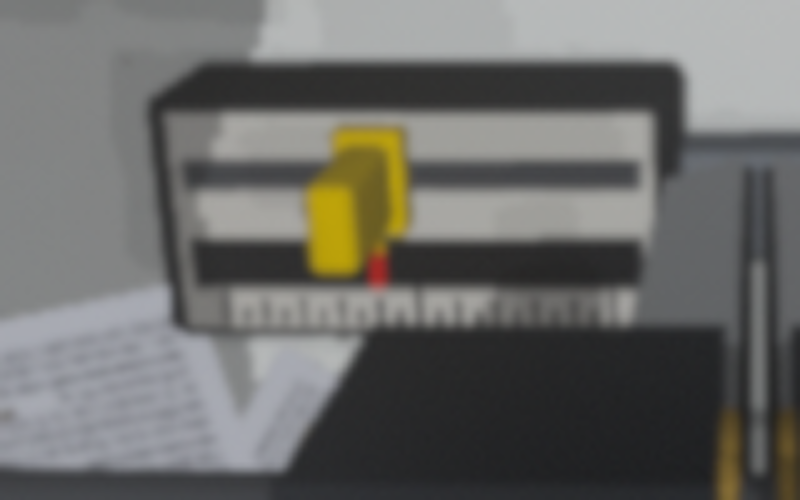

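Run:
```python
from h import *
y=np.radians(3.923);M=np.array([[np.cos(y),-np.sin(y)],[np.sin(y),np.cos(y)]]);o=np.array([.5976,.1048])
f=lambda p:(M.T@(p[:2]-o)).round(4)
s=sense()
P=lambda a,b:(100+a/5-.4,180+b/5-.4)
print("tab top",f(atz("wrist",P(334,229),.081,s)),"tell",f(atz("wrist",P(378,268),.04,s)))
for z in (.04,.043,.047): print("index",z,f(atz("wrist",P(380,248),z,s)))
for n,q,z in (("gauge back R",(655,110),.04),("gauge front L",(162,110),.04)): print(n,f(atz("wrist",P(*q),z,s)))
# wrist5: tab top centre in crop approx
```

```text
tab top [-0.0731 -0.1718] tell [-0.0463 -0.1746]
index 0.04 [-0.0518 -0.1737]
index 0.043 [-0.053  -0.1728]
index 0.047 [-0.0546 -0.1717]
gauge back R [-0.0885 -0.1026]
gauge front L [-0.0885 -0.2262]
```

```bash
python3 -m pendant '{"slide":[[0,-1.2,0],[0,-2.6,0],[0,-4,0],[0,-5.2,0],[0,-6.2,0],[0,-6.8,0],[0,-6.8,0],[0,-6.8,0]],"twist":[[0,0,0],[0,0,0],[0,0,0],[0,0,0],[0,0,0],[0,0,0],[0,0,0],[0,0,0]],"gripper":[0,0,0,0,0,0,0,0]}';  python3 look.py 7
python3 - <<'E'
import cv2
w=cv2.imread("pics/wrist7.png")[180:280,240:400]
cv2.imwrite("pics/c7.png",cv2.resize(w,None,fx=5,fy=5,interpolation=cv2.INTER_CUBIC))
E
```

```text
time_s: 23.4
tool_pos: [0.4843, -0.149, 0.2013]
tcp_rot: [0.104, -3.14, -0.0]
contact_force: [-0.5, 1.1, -0.9]
width: 0.0004
grip_force: 0.0
top yel [301, 207, 7, 10, 57] [304.1, 211.6] [ 0.5385 -0.0702  0.066 ]
top marker_tab [303.4 212.5] 0.6 [ 0.536  -0.0682  0.066 ]
top gauge_zero [284.  217.7] 0.72 [ 0.5244 -0.0139  0.04  ]
wrist red [304, 238, 5, 8, 27] [305.5, 241.8] [ 0.564  -0.0729  0.04  ]
wrist yel [302, 214, 19, 31, 430] [310.6, 228.4] [ 0.5349 -0.0753  0.066 ]
wrist telltale_mark [306.9 241.8] 0.52 [ 0.5638 -0.0711  0.04  ]
wrist gauge_zero [355.4 221.1] 0.9 [ 0.5315 -0.0126  0.04  ]
[ 0.48453698 -0.14841468  0.20144604] [-1.06776834e-01  3.13968992e+00  2.49065075e-04] [-0.34007933 -0.12030004  0.26403614] 0.000561506134355339
```

View pics/c7.png

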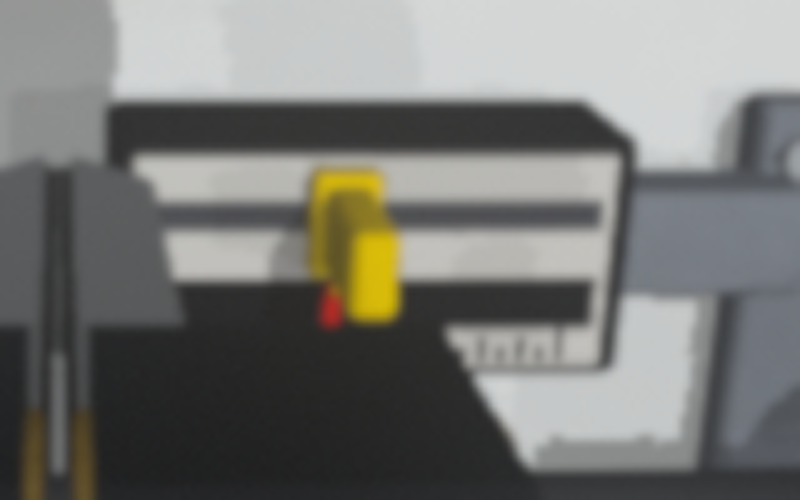

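Run:
```python
from h import *
y=np.radians(3.923);M=np.array([[np.cos(y),-np.sin(y)],[np.sin(y),np.cos(y)]]);o=np.array([.5976,.1048])
f=lambda p:(M.T@(p[:2]-o)).round(4)
s=sense()
P=lambda a,b:(240+a/5-.4,180+b/5-.4)
print("tab top",f(atz("wrist",P(375,277),.081,s)),"tell",f(atz("wrist",P(331,307),.04,s)),"plate",f(atz("wrist",P(347,172),.047,s)),f(atz("wrist",P(347,172),.044,s)))
for n,q in (("R",(622,153)),("L",(133,153)),("Rfront",(606,365)),("slot R near",(600,215)),("slotR far",(590,303))): print(n,f(atz("wrist",P(*q),.04,s)))
# model: where tab top and telltale centre project, equal y
for yy in (-.173,-.174,-.175,-.176):
    a=np.r_[o+M@[-.073,yy],.081]; b=np.r_[o+M@[-.046,yy],.04]
    print(yy,(proj("wrist",a,s)[0]-240+.4)*5,(proj("wrist",b,s)[0]-240+.4)*5)
```

```text
tab top [-0.073  -0.1743] tell [-0.0469 -0.1752] plate [-0.0861 -0.1745] [-0.0851 -0.1739]
R [-0.0886 -0.1035]
L [-0.0888 -0.2269]
Rfront [-0.0299 -0.1016]
slot R near [-0.0719 -0.1075]
slotR far [-0.0476 -0.1076]
-0.173 380.8011620406411 339.22341027006655
-0.174 376.3845215942366 335.36913727320336
-0.175 371.9669452756408 331.51424342748146
-0.176 367.54844586436786 327.65873719084834
```

```bash
python3 -m pendant '{"slide":[[0.5,0.8,0],[1.1,1.7,0],[1.8,2.6,0],[2.09,2.92,-0.8],[2.09,2.92,-2.0],[2.09,2.92,-3.2],[2.09,2.92,-3.8],[2.09,2.92,-3.8]],"twist":[[0,0,0],[0,0,0],[0,0,0],[0,0,0],[0,0,0],[0,0,0],[0,0,0],[0,0,0]],"gripper":[0.45,0.45,0.45,0.45,0.45,0.45,0.45,0.45]}'; python3 -m pendant '{"slide":[[0,0,-0.6],[0,0,-1.2],[0,0,-1.7],[0,0,-1.88],[0,0,-1.88],[0,0,-1.88],[0,0,-1.88],[0,0,-1.88]],"twist":[[0,0,0],[0,0,0],[0,0,0],[0,0,0],[0,0,0],[0,0,0],[0,0,0],[0,0,0]],"gripper":[0.45,0.45,0.45,0.45,0.45,0.45,0.45,0.45]}'
```

```text
time_s: 24.6
tool_pos: [0.5355, -0.076, 0.1046]
tcp_rot: [0.105, -3.136, 0.0]
contact_force: [-0.3, -0.5, 0.7]
width: 0.0422
grip_force: 0.0
time_s: 25.4
tool_pos: [0.537, -0.0762, 0.0599]
tcp_rot: [-0.105, 3.139, -0.0]
contact_force: [0.9, 0.1, 0.1]
width: 0.0425
grip_force: 0.0
```

```bash
python3 -m pendant '{"slide":[[0,0.05,0],[0,0.05,0],[0,0.05,0],[0,0.05,0],[0,0.05,0],[0,0.05,0],[0,0.05,0],[0,0.05,0]],"twist":[[0,0,0],[0,0,0],[0,0,0],[0,0,0],[0,0,0],[0,0,0],[0,0,0],[0,0,0]],"gripper":[0,0,0,0,0,0,0,0]}';python3 -m pendant '{"slide":[[0,0,0],[0,0,0],[0,0,0],[0,0,0],[0,0,0],[0,0,0],[0,0,0],[0,0,0]],"twist":[[0,0,0],[0,0,0],[0,0,0],[0,0,0],[0,0,0],[0,0,0],[0,0,0],[0,0,0]],"gripper":[0,0,0,0,0,0,0,0]}'; python3 -c "
from workcell import *
for i in range(3): grab_frame('wrist'); print(sense()['tool_pos'])"
```

```text
time_s: 26.2
tool_pos: [0.5367, -0.0749, 0.0594]
tcp_rot: [-0.105, 3.14, 0.0]
contact_force: [0.3, 2.1, 2.1]
width: 0.0116
grip_force: 30.0
time_s: 27.0
tool_pos: [0.5367, -0.075, 0.0594]
tcp_rot: [-0.105, 3.14, -0.0]
contact_force: [-0.3, 1.6, 3.2]
width: 0.012
grip_force: 30.0
[ 0.53670094 -0.07496617  0.05945452]
[ 0.53670626 -0.07498018  0.05944927]
[ 0.53671361 -0.07498077  0.05943596]
```

```bash
python3 -m pendant '{"slide":[[0,0,0],[0,0,0],[0,0,0],[0,0,0],[0,0,0.6],[0,0,1.6],[0,0,2.8],[0,0,4]],"twist":[[0,0,0],[0,0,0],[0,0,0],[0,0,0],[0,0,0],[0,0,0],[0,0,0],[0,0,0]],"gripper":[0.45,0.45,0.45,0.45,0.45,0.45,0.45,0.45]}'; python3 -m pendant '{"slide":[[-0.3,0,1.0],[-0.8,0,1.66],[-1.4,0.7,1.66],[-2,1.6,1.66],[-2.1,2.6,1.66],[-2.1,3.4,1.66],[-2.1,3.8,1.66],[-2.1,3.8,1.66]],"twist":[[0,0,0],[0,0,0],[0,0,0],[0,0,0],[0,0,0],[0,0,0],[0,0,0],[0,0,0]],"gripper":[0,0,0,0,0,0,0,0]}'; python3 look.py 8
python3 - <<'E'
import cv2
w=cv2.imread("pics/wrist8.png")[180:280,100:260]
cv2.imwrite("pics/c8.png",cv2.resize(w,None,fx=5,fy=5,interpolation=cv2.INTER_CUBIC))
E
```

```text
time_s: 27.95
tool_pos: [0.5365, -0.0752, 0.1615]
tcp_rot: [-0.104, 3.14, -0.0]
contact_force: [1.1, 0.2, 0.4]
width: 0.0427
grip_force: 0.0
time_s: 28.75
tool_pos: [0.4843, 0.0208, 0.2015]
tcp_rot: [-0.107, 3.139, 0.0]
contact_force: [-0.4, -1.5, -0.9]
width: 0.0006
grip_force: 0.0
wrist red [174, 230, 5, 7, 23] [175.8, 233.5] [ 0.5634 -0.0731  0.04  ]
wrist red [344, 302, 97, 44, 2453] [384.4, 323.9] [0.6841 0.2228 0.04  ]
wrist yel [160, 206, 21, 30, 478] [170.2, 220.2] [ 0.5355 -0.0729  0.066 ]
wrist telltale_mark [174.9 234.6] 0.38 [ 0.565  -0.0743  0.04  ]
wrist marker_tab [168.7 221.9] 0.65 [ 0.5377 -0.0746  0.066 ]
[0.48424429 0.01889056 0.20104894] [-1.02677783e-01  3.13982305e+00 -5.55425265e-04] [ 0.51810155 -0.35224314  0.44962174] 0.0006220337431885676
```

View pics/c8.png

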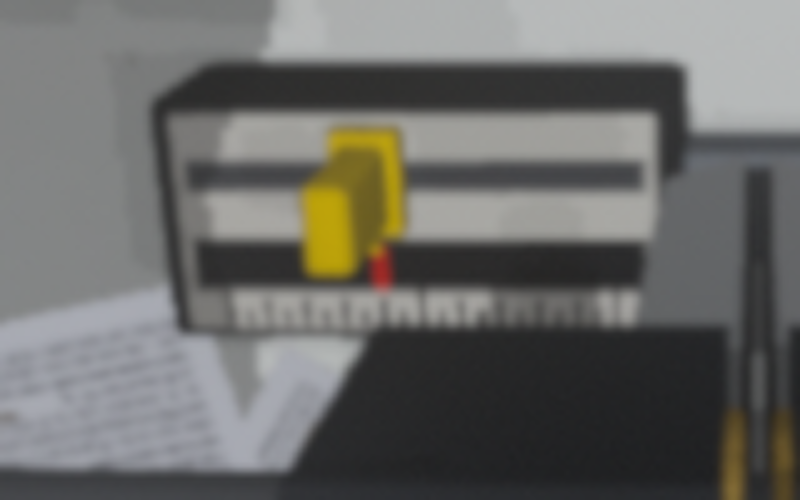

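```bash
python3 -c "
from workcell import *
print(sign_off())"
```

```text
the job is handed in; nothing more can be done
None
```

The job is handed in: I pressed the lever until it turned firm at about 10 N (roughly 59 mm of paddle travel), held it a moment and let it come all the way up, then set the yellow marker level with the red telltale line to within about 1 mm by my camera measurements; I touched none of the vials or bottles, and no verdict came back at hand-in.

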